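# Load a full syringe into a spring infuser and hold it home

### The arm

A 7-joint arm with a two-finger parallel gripper is mounted at the origin on the work surface. World frame = base frame: x ahead of the robot, y to its left, z up, the work surface at z = 0. Lengths are in m, angles in degrees, forces in N, time in s.
With the tool pointing down it reaches from about 0.35 to 0.9 m from the base axis. Payload 19.9 kg.
Tool frame: the origin (TCP) lies midway between the tips of the shut fingers; the grasp point (between the pads) lies 19 mm behind it; y points along the fingers, z is the direction in which the jaws open and shut, and the axes are right-handed (so a half turn about y gives the same grasp; the last joint's range is limited). The gripper opens to 94 mm and grips with 3 to 60 N. Pads are 16 mm wide; open, the fingers measure 119 mm over their backs; the gripper's body (75 mm by 177 mm) begins 78 mm behind the grasp point.
Start: joints at [62.939, 23.915, -0.59, 92.452, 0.269, 63.638, -3.037], TCP at [0.261, -0.568, 0.205] pointing down, gripper open.
Joint ranges: [-161.28, 161.28], [-22.2, 115.67], [-73.04, 71.86], [3.21, 147.25], [-68.34, 248.33], [10.77, 114.83], [-161.83, 161.83]. Speed limits (degrees/s): [108.29, 108.29, 136.94, 136.94, 172.46, 172.46, 172.46].

### API

Orientations are given as a 3x3 rotation matrix whose columns are the frame's x, y, z axes.
In Python, from cell import bot gives the robot as it stands.
- The arm moves only by the tool carry_out, never from a script. Its argument "deltas" is a list of rows, each a list of 7 numbers: the shift along the tool's x, y, z in m, then the turn, a rotation vector about the tool's x, y, z in rad, then the closure, from 0 (fully open) to 1 (shut). In form: [[x, y, z, ax, ay, az, claw], ...]. A call has exactly 10 rows; each row shifts and turns the commanded pose from where the row before left it, along the tool's axes as they then stand; what a row does not reach is not made up. A row lasts 1/8 s, in which the tool goes at most 62.5 mm and 10.7 degrees, less where a joint would pass 70% of its speed; a pose out of reach is approached as far as the arm can. A call is refused whole if a number of a shift passes 0.0625 or a number of a turn 0.188, either way. A call with a gripper value outside its range is refused whole. The fingers move at their own pace and stop on an object; the grip force is fixed at half the most. Time passes only in rows, so rows that do not move let the fingers close, or fill a call up. It gives the time, the measured TCP pose, the force and the opening at its end, in the units of the state.
- bot.get_state(): the state, without advancing time (a new reading comes with each control period).
- bot.grab_frame(name): name is "scene" or "side" or "wrist"; returns the picture (480x640x3 uint8, red, green, blue); there is no depth.
- bot.camera_info(name): a dict with "K" (3x3 intrinsics, pixels), "k1" (the pictures are not rectified: a ray, as slopes to the right and down, at radius r is drawn at 1 + k1 r^2 times it, then the intrinsics apply), "cam_to_world" (4x4, takes a point from camera to world coordinates); the wrist camera has in their place "tool_from_camera" (4x4, takes a point from camera to tool coordinates, whose origin is the TCP and whose axes are the tool frame's). Camera axes: x right, y down, z forward; pixel columns grow to the right and rows downward; lengths in m; the calibration is good to about 2 mm. A picture is of the moment at which its call begins: read the wrist's pose just before it. camera_info takes no time and is no camera call.
- bot.sign_off(): hands the job in, once; it reports no verdict.
The state is a dict: "clock": time; "joint_positions": joint angles; "qd": joint speeds; "tau": joint torques, N m; "tcp_pos": TCP position; "ee_rot": TCP orientation; "force": force on the tool from outside, world axes, zero at the start; "torque": the same for the moment, N m; "finger_gap": finger opening in m.
Only numpy, scipy, OpenCV 4.12 (cv2) and the standard library are available. Lean on these libraries where they do the work, as an engineer would, in place of code of your own. Each camera call takes 0.05 s, during which the arm holds its last target.

### The job

Load the full syringe, the one whose plunger is drawn out longest, into the upright spring infuser: lift it out of the rack, set its plunger end in the infuser's mouth and press it straight down against the spring, without ramming it, until its finger flange sits firmly down on the infuser's collar. Finish while still holding it pressed home there, so that I can swing the clip over it; the spring would push it out again. Leave the other syringes in the rack and everything else on the table where it is.

Things in the scene. Friction and masses are not known exactly. Their poses are not given: they have to be found in the camera images.
- full_syringe_grip (a point): Grasp point of the full 20 ml syringe (loose, about 40 g): on the axis of its round clear barrel, diameter 24 mm, 20 below the barrel's nozzle-end shoulder. Nozzle and white cap (diameter 11) reach 38 above this point. It hangs nozzle-up in the rack. z axis = syringe axis, up to the nozzle. Full and capped, so its plunger does not move in the barrel: one rigid piece, 154 long.
- full_syringe_flange (a point): Centre of the underside of the full syringe's finger flange, 58 mm below full_syringe_grip. The flange is a disc of diameter 28 with two wings, 44 across the wings (syringe's x axis) and 22 wide, 2.5 thick. It rests on the rack shelf at the start and on the infuser's collar when home.
- full_syringe_foot (a point): Centre of the underside of the full syringe's plunger thumb plate (disc, diameter 26 mm, 3 thick), the syringe's lowest point, 58 below the flange's underside and 116 below full_syringe_grip. In the other syringes the plunger hangs 34 or less below the flange and the black stopper sits nearer the nozzle.
- full_syringe: The full syringe itself; origin at the thumb plate's underside (same point as full_syringe_foot), z axis up towards the nozzle.
- half_syringe: A 20 ml syringe like the full one (barrel diameter 24 mm, flange 44 x 22) but half full: its plunger hangs 34 mm below the flange. Hangs nozzle-up in another hole of the rack, barrel and cap at the same height as the full one's; stays in the rack. Origin: centre of the thumb plate's underside.
- empty_syringe_a: A 20 ml syringe like the full one (barrel diameter 24 mm, flange 44 x 22) but empty: its plunger hangs only 9 mm below the flange. Hangs nozzle-up in another hole of the rack, barrel and cap at the same height as the full one's; stays in the rack. Origin: centre of the thumb plate's underside.
- empty_syringe_b: A 20 ml syringe like the full one (barrel diameter 24 mm, flange 44 x 22) but empty: its plunger hangs only 9 mm below the flange. Hangs nozzle-up in another hole of the rack, barrel and cap at the same height as the full one's; stays in the rack. Origin: centre of the thumb plate's underside.
- rack: Steel syringe rack, fixed: a shelf 50 (x) x 250 (y) mm, 6 thick, its top 75 above the table, on closed ends, open at front and back. Four through holes of diameter 30 in a row along the rack's y axis at y = -90, -30, 30, 90, a syringe in each (which is where varies). Origin: centre of its underside on the table.
- infuser: Spring infuser, fixed upright on the table: round steel foot of diameter 110, 12 thick; clear tube of outer diameter 42 with a coil spring in it; aluminium collar on top. A wire clip hangs behind the tube (+x side of the infuser), below the collar's top. Origin: centre of the foot's underside.
- infuser_mouth (a point): Centre of the infuser's open mouth in the plane of the collar's flat top, 115 mm above the table. The bore is 31 in diameter (the thumb plate of 26 goes in with 2.5 to spare all round) and runs down past the collar.
- infuser_collar: The aluminium collar, a ring of outer diameter 52, inner diameter 31, 8 thick, the hard stop for the flange. Origin: centre of its underside, 8 mm below infuser_mouth.
- infuser_pusher (a joint): Travel in m of the infuser's sprung pusher, a flat grey disc of diameter 28 mm in the bore: 0 = at rest, its face 8 mm below the collar's top; grows as it is pushed down; 0.050 when the full syringe's flange lies on the collar, which is the hard stop (the pusher alone could go to 0.062). Takes 4 N to start, 13 N at 0.050 (180 N/m) and springs back when released.
- vial_tall: Amber drug vial, diameter 33, 62 tall, standing between the rack and the infuser. A bystander, loose; stays where it is. Origin: centre of its underside.
- vial_small: Clear drug vial, diameter 25, 45 tall. A bystander, loose; stays where it is. Origin: centre of its underside.
- gallipot: Small steel bowl, diameter 66, 36 tall. A bystander, loose; stays where it is. Origin: centre of its underside.
- tape_roll: Roll of white tape lying flat, diameter 72, 25 tall. A bystander, loose; stays where it is. Origin: centre of its underside.
- saline: White bottle, diameter 68, 165 tall, at the back. A bystander, loose; stays where it is. Origin: centre of its underside.
- penlight: Metal penlight lying flat, 127 long, 15 thick. A bystander, loose; stays where it is. Origin: at mid-length on the table.
- vial_carton: Paper carton 50 x 75 x 48 tall. A bystander, loose; stays where it is. Origin: centre of its underside.
Mind the look-alikes: they are no part of the job. What is shaped like the full_syringe but purple or turquoise is not meant.

How it is judged:
By the outcome, as a careful person would: the job done as asked, in the order asked, and still so for the second after the job is handed in, while the arm keeps its last pose, push and grip.
It also fails if it takes over 64 s, if anything falls off the work surface, if the arm or the gripper's body presses on something with over 40 N, if the wrist force passes 120 N, or if a joint passes its speed limit or range.

## Working session

There is one attempt and no reset: what is moved stays moved. The work goes in short steps, Python scripts to look and compute and a tool call to move; the robot and the scene stay as the last step left them, time stands still between calls to the robot, and variables do not carry over. Pictures are saved under pics/ and viewed, and the job is handed in when it is done.

Besides the shell and the picture viewer there is one more tool, called after ">>>" as name(argument=value, ...), one argument or row to a line, values as JSON. carry_out: Moves the arm, as the interface text tells. Its arguments: {"type":"object","properties":{"deltas":{"type":"array"}},"required":["deltas"]}

```bash
ls; mkdir -p pics; python3 - <<'E'
from cell import bot
import cv2,numpy as np
s=bot.get_state();print(s)
for n in ("scene","side","wrist"):
    im=bot.grab_frame(n);cv2.imwrite(f"pics/{n}0.png",im[:,:,::-1]);print(n,bot.camera_info(n))
E
```

```text
pics
{'clock': 0.0, 'joint_positions': array([62.94006821, 23.94741976, -0.59161821, 92.48758668,  0.26715764,
       63.6391104 , -3.03502303]), 'qd': array([ 0.01865421, -0.02481091, -0.08762934,  0.07842978, -0.00428383,
        0.02963001, -0.20204323]), 'tau': array([-1.52919769e-03, -8.51262045e+01,  6.37850258e-01, -4.25991404e+01,
       -4.88625246e-02,  1.85613509e-02,  1.79599697e-04]), 'tcp_pos': array([ 0.2608304 , -0.56752625,  0.2048168 ]), 'ee_rot': array([[-9.08620940e-01, -5.76462105e-04,  4.17621426e-01],
       [-4.17621820e-01,  1.13111520e-03, -9.08620237e-01],
       [ 5.14071930e-05, -9.99999194e-01, -1.26849811e-03]]), 'force': array([ 0.52016677,  0.3515072 , -0.05145619]), 'torque': array([ 0.03859421, -0.0088007 ,  0.05284092]), 'finger_gap': 0.09411462206944468}
scene {'K': array([[547.2078777 ,   0.        , 313.88650552],
       [  0.        , 547.2078777 , 229.29035403],
       [  0.        ,   0.        ,   1.        ]]), 'k1': -0.16175386722363322, 'cam_to_world': array([[ 7.24528940e-03,  6.03118285e-01, -7.97618856e-01,
         1.33270778e+00],
  
[... 663 characters left out ...]
40403213e-01, -6.72162966e-01,
         6.74364716e-01],
       [ 0.00000000e+00,  0.00000000e+00,  0.00000000e+00,
         1.00000000e+00]])}
wrist {'K': array([[339.82541684,   0.        , 315.76943757],
       [  0.        , 339.82541684, 237.22658451],
       [  0.        ,   0.        ,   1.        ]]), 'k1': -0.06096789034932484, 'tool_from_camera': array([[ 1.57296422e-04,  9.70534049e-01,  2.40963970e-01,
        -6.88238851e-02],
       [ 2.54625771e-04, -2.40964004e-01,  9.70534020e-01,
        -1.78766478e-01],
       [ 9.99999955e-01, -9.13058923e-05, -2.85025756e-04,
        -2.44244636e-04],
       [ 0.00000000e+00,  0.00000000e+00,  0.00000000e+00,
         1.00000000e+00]])}
```

View pics/scene0.png

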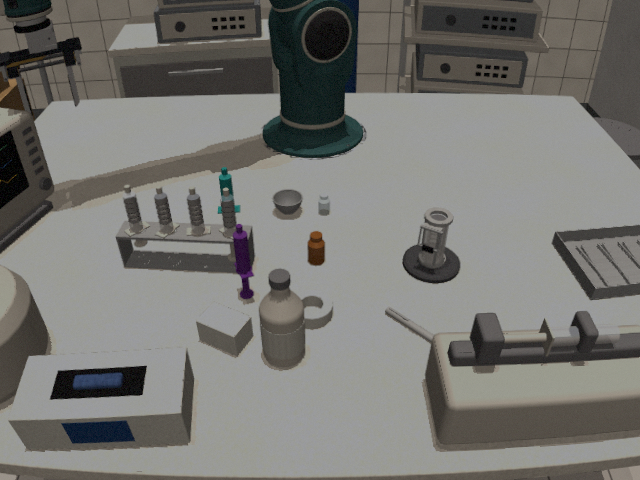

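View pics/side0.png

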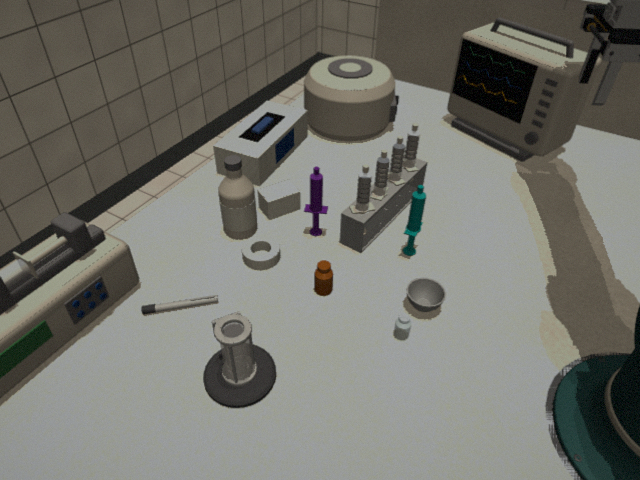

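View pics/wrist0.png

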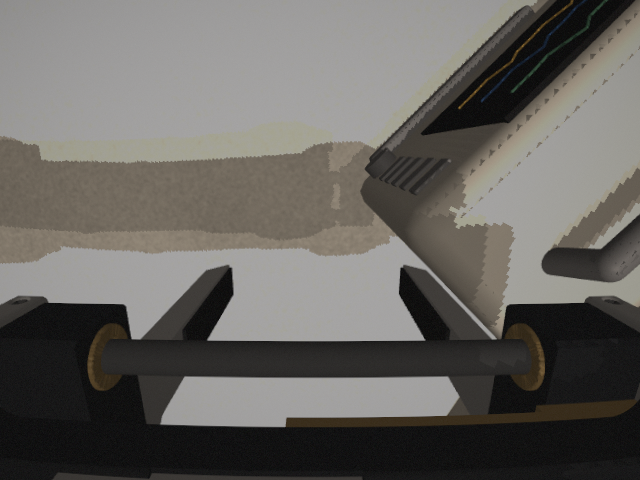

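The scene camera faces the robot, with the rack at about (185,235) and the infuser at (432,240). In the side view the rack is at about (385,205) and the infuser at (238,350). Next I'll zoom in on the rack.

```bash
python3 - <<'E'
import cv2,numpy as np
a=cv2.imread("pics/scene0.png");b=cv2.imread("pics/side0.png")
cv2.imwrite("pics/z1.png",cv2.resize(a[170:300,105:265],(800,650))[:600])
cv2.imwrite("pics/z2.png",cv2.resize(b[115:255,325:445],None,fx=4.2,fy=4.2,interpolation=cv2.INTER_CUBIC))
cv2.imwrite("pics/z3.png",np.hstack([cv2.resize(a[200:285,395:470],(390,442),interpolation=2),cv2.resize(b[305:410,195:285],(390,455),interpolation=2)[:442]]))
E
```

```text
(no output)
```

View pics/z1.png

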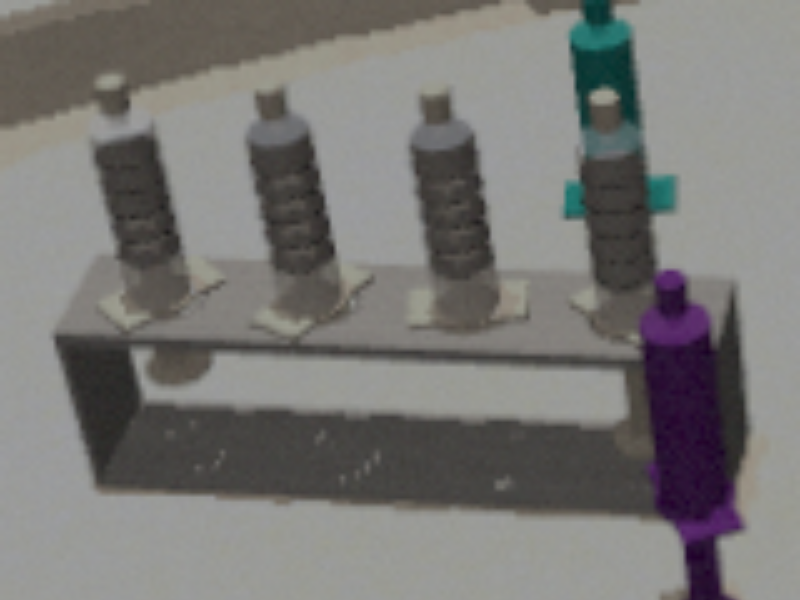

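View pics/z2.png

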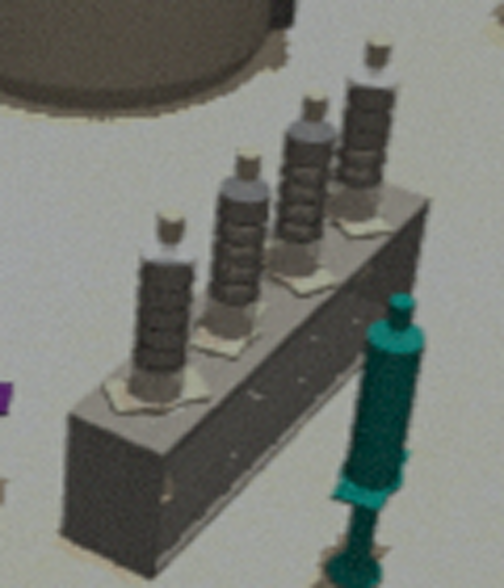

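View pics/z3.png

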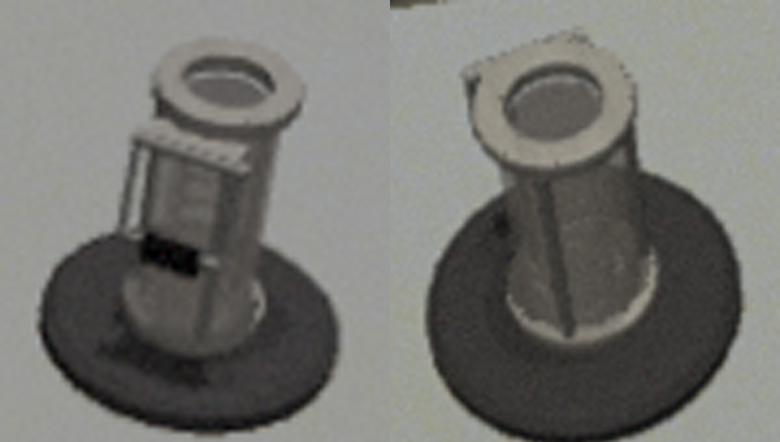

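The rightmost syringe in the scene view (cap near (226,189)) has a long plunger with its foot at about (232,257). The leftmost has a shorter one, and the middle two show none. The purple look-alike is in front of it and the turquoise one behind. Now I'll measure.

```bash
cat > h.py <<'E'
import numpy as np,cv2
from cell import bot
def ray(n,px,st=None):
    c=bot.camera_info(n);K=c['K']
    d=np.array([(px[0]-K[0,2])/K[0,0],(px[1]-K[1,2])/K[1,1]]);u=d.copy()
    for _ in range(20):u=d/(1+c['k1']*(u@u))
    if n=='wrist':
        T=np.eye(4);T[:3,:3]=st['ee_rot'];T[:3,3]=st['tcp_pos'];T=T@c['tool_from_camera']
    else:T=c['cam_to_world']
    v=T[:3,:3]@np.r_[u,1];return T[:3,3],v/np.linalg.norm(v)
def plane(n,px,z,st=None):
    o,v=ray(n,px,st);return o+v*(z-o[2])/v[2]
def tri(rs):
    A=0;b=0
    for o,v in rs:
        P=np.eye(3)-np.outer(v,v);A=A+P;b=b+P@o
    x=np.linalg.solve(A,b);return x,[np.linalg.norm((np.eye(3)-np.outer(v,v))@(x-o)) for o,v in rs]
def proj(n,X,st=None):
    c=bot.camera_info(n)
    if n=='wrist':
        T=np.eye(4);T[:3,:3]=st['ee_rot'];T[:3,3]=st['tcp_pos'];T=T@c['tool_from_camera']
    else:T=c['cam_to_world']
    p=T[:3,:3].T@(np.array(X)-T[:3,3]);u=p[:2]/p[2];u=u*(1+c['k1']*(u@u));return c['K'][:2,:2]@u+c['K'][:2,2]
E
python3 - <<'E'
from h import *
np.set_printoptions(precision=4,suppress=True)
z1=lambda x,y:(105+x/5-.4,170+y/5-.4); z2=lambda x,y:(325+x/4.2-.4,115+y/4.2-.4)
sc=[(110,80),(270,92),(436,94),(604,96)];sd=[(378,46),(314,102),(248,158),(171,219)]
for a,b in zip(sc,sd):
    print(tri([ray('scene',z1(*a)),ray('side',z2(*b))]),plane('scene',z1(*a),.171),plane('side',z2(*b),.171))
print('foot', plane('scene',z1(635,440),.019), 'half foot',plane('scene',z1(178,365),.043))
# look-alikes caps
print('purple top',tri([ray('scene',(239,227)),ray('side',(317,169))]),'turq',tri([ray('scene',(225,170)),ray('side',(325+401/4.2,115+302/4.2))]))
# infuser: ellipse of mouth
def z3a(x,y): return (395+x*75/390,200+y*85/442)
def z3b(x,y): return (195+(x-390)*90/390,305+y*105/455)
for n,p in(('scene',z3a(228,84)),('side',z3b(554,104))): print('mouth',n,p,plane(n,p,.115))
print(tri([ray('scene',z3a(228,84)),ray('side',z3b(554,104))]))
E
```

```text
(array([ 0.5258, -0.3291,  0.1707]), [np.float64(0.0023908129155185763), np.float64(0.0023908129155185585)]) [ 0.5227 -0.3315  0.171 ] [ 0.5251 -0.324   0.171 ]
(array([ 0.5312, -0.2701,  0.1684]), [np.float64(0.0017700056587270604), np.float64(0.0017700056587269277)]) [ 0.5327 -0.2705  0.171 ] [ 0.5293 -0.2627  0.171 ]
(array([ 0.5352, -0.2101,  0.1693]), [np.float64(0.0013262533487816317), np.float64(0.0013262533487816163)]) [ 0.536  -0.2106  0.171 ] [ 0.5339 -0.2052  0.171 ]
(array([ 0.5409, -0.1496,  0.1705]), [np.float64(0.001916784860231036), np.float64(0.001916784860231049)]) [ 0.539  -0.1511  0.171 ] [ 0.5404 -0.1459  0.171 ]
foot [ 0.5426 -0.155   0.019 ] half foot [ 0.5246 -0.3316  0.043 ]
purple top (array([ 0.6234, -0.1204,  0.1512]), [np.float64(0.00016137698554363503), np.float64(0.00016137698554360817)]) turq (array([ 0.4431, -0.1662,  0.1522]), [np.float64(0.0006038933435858285), np.float64(0.0006038933435857754)])
mouth scene (438.84615384615387, 216.15384615384616) [0.5491 0.224  0.115 ]
mouth side (232.84615384615384, 329.0) [0.5461 0.2259 0.115 ]
(array([0.547 , 0.2248, 0.1133]), [np.float64(0.00018902669915093145), np.float64(0.00018902669915093603)])
```

```bash
python3 - <<'E'
from h import *
np.set_printoptions(precision=3,suppress=True)
print('monitor near corners',plane('side',(455,122),.0),plane('side',(530,157),0.0),plane('side',(464,30),.25),plane('side',(585,75),.25),plane('scene',(50,195),0.02))
E
```

```text
monitor near corners [ 0.545 -0.692  0.   ] [ 0.334 -0.625  0.   ] [ 0.556 -0.643  0.25 ] [ 0.28  -0.536  0.25 ] [ 0.316 -0.607  0.02 ]
```

>>> carry_out(
  deltas=[
    [-0.043,-0.006,-0.0265,0,0,0,0],
    [-0.043,-0.006,-0.0265,0,0,0,0],
    [-0.043,-0.006,-0.0265,0,0,0,0],
    [-0.043,-0.006,-0.0265,0,0,0,0],
    [-0.043,-0.006,-0.0265,0,0,0,0],
    [-0.043,-0.006,-0.0265,0,0,0,0],
    [-0.043,-0.006,-0.0265,0,0,0,0],
    [-0.043,-0.006,-0.0265,0,0,0,0],
    [-0.043,-0.006,-0.0265,0,0,0,0],
    [-0.043,-0.006,-0.0265,0,0,0,0],
  ],
)

```text
clock: 1.4
tcp_pos: [0.5417, -0.1461, 0.2656]
ee_rot: [[-0.909, -0.0, 0.417], [-0.417, 0.0, -0.909], [0.0, -1.0, -0.0]]
force: [1.0, -1.2, -0.6]
finger_gap: 0.0938
```

>>> carry_out(
  deltas=[
    [0,0,0,0,-0.15,0,0],
    [0,0,0,0,-0.15,0,0],
    [0,0,0,0,-0.15,0,0],
    [0,0,0,0,-0.15,0,0],
    [0,0,0,0,-0.15,0,0],
    [0,0,0,0,-0.15,0,0],
    [0,0,0,0,-0.15,0,0],
    [0,0,0,0,0,0,0],
    [0,0,0,0,0,0,0],
    [0,0,0,0,0,0,0],
  ],
)

```text
clock: 2.65
tcp_pos: [0.541, -0.1475, 0.2654]
ee_rot: [[-0.092, -0.0, 0.996], [-0.996, 0.0, -0.092], [-0.0, -1.0, -0.0]]
force: [-0.7, -0.1, -0.3]
finger_gap: 0.094
```

```bash
python3 - <<'E'
from h import *
np.set_printoptions(precision=4,suppress=True)
s=bot.get_state();print(s['clock'],s['tcp_pos'],s['ee_rot'],s['joint_positions'],s['force'])
im=bot.grab_frame('wrist');cv2.imwrite('pics/w1.png',im[:,:,::-1])
np.savez('w1.npz',ee_rot=s['ee_rot'],tcp_pos=s['tcp_pos'])
print(proj('wrist',(.540,-.149,.171),s))
E
```

```text
2.65 [ 0.541  -0.1475  0.2654] [[-0.0919 -0.0002  0.9958]
 [-0.9958  0.     -0.0919]
 [-0.     -1.     -0.0002]] [ 32.3316  15.88   -24.5854  96.9701   7.0188  68.683    0.7434] [-0.6846 -0.1442 -0.3187]
[315.7887 241.0502]
```

View pics/w1.png

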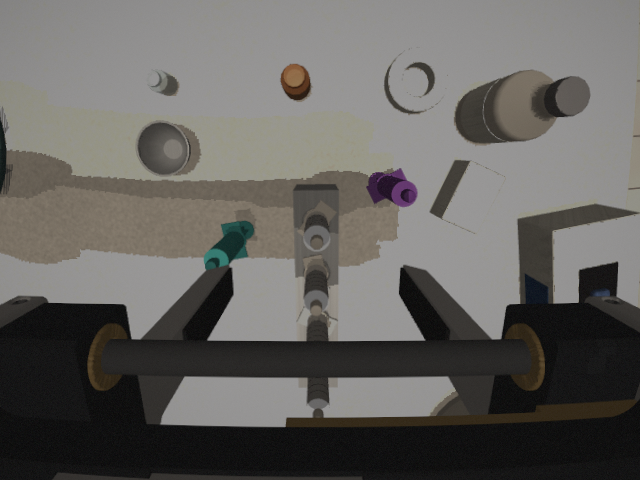

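```bash
python3 - <<'E'
import cv2
a=cv2.imread("pics/w1.png");cv2.imwrite("pics/z4.png",cv2.resize(a[180:300,270:370],None,fx=5,fy=5,interpolation=2))
E
```

```text
(no output)
```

View pics/z4.png

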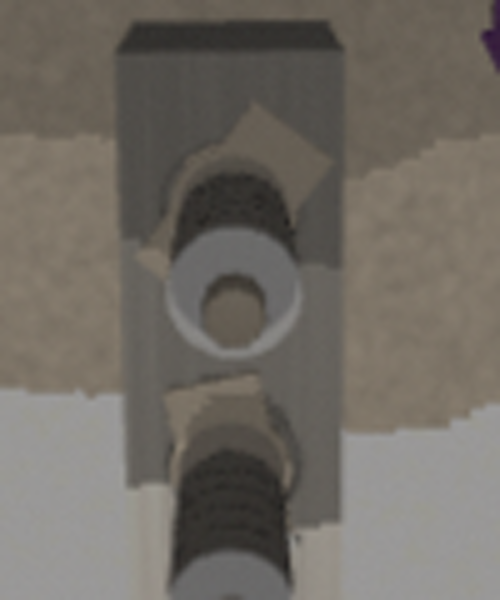

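```bash
python3 - <<'E'
from h import *
s=np.load('w1.npz')
print(plane('wrist',(316.4,243.7),.171,s),plane('wrist',(316.4,238.2),.153,s))
R=s['ee_rot'];x,y=plane('wrist',(316.4,241),.162,s)[:2];print(R.T@(np.array([x,y,.114])-s['tcp_pos']))
print(plane('wrist',(285,82),.062,s),plane('wrist',(295,75),.062,s))
E
```

```text
[ 0.54029689 -0.15131547  0.171     ] [ 0.54034601 -0.15112208  0.153     ]
[ 0.00388541  0.15138915 -0.00031878]
[ 0.52101645 -0.00190511  0.062     ] [0.53222784 0.00402348 0.062     ]
```

>>> carry_out(
  deltas=[
    [0.0037,0,0,0,0,0,0],
    [0,0.022,0,0,0,0,0],
    [0,0.022,0,0,0,0,0],
    [0,0.022,0,0,0,0,0],
    [0,0.022,0,0,0,0,0],
    [0,0.022,0,0,0,0,0],
    [0,0.022,0,0,0,0,0],
    [0,0.012,0,0,0,0,0],
    [0,0.0065,0,0,0,0,0],
    [0,0,0,0,0,0,0],
  ],
)

```text
clock: 3.95
tcp_pos: [0.5408, -0.1512, 0.115]
ee_rot: [[-0.09, -0.0, 0.996], [-0.996, 0.0, -0.09], [-0.0, -1.0, -0.0]]
force: [0.6, -0.1, -0.7]
finger_gap: 0.0937
```

>>> carry_out(
  deltas=[
    [0,0,0,0,0,0,0.3],
    [0,0,0,0,0,0,0.5],
    [0,0,0,0,0,0,0.7],
    [0,0,0,0,0,0,1],
    [0,0,0,0,0,0,1],
    [0,0,0,0,0,0,1],
    [0,0,0,0,0,0,1],
    [0,0,0,0,0,0,1],
    [0,0,0,0,0,0,1],
    [0,0,0,0,0,0,1],
  ],
)

```text
clock: 5.2
tcp_pos: [0.5407, -0.1512, 0.1149]
ee_rot: [[-0.09, -0.0, 0.996], [-0.996, 0.0, -0.09], [-0.0, -1.0, -0.0]]
force: [-0.9, -0.3, -1.2]
finger_gap: 0.0237
```

```bash
python3 - <<'E'
from h import *
np.set_printoptions(precision=4,suppress=True)
s=bot.get_state();print(s['clock'],s['tcp_pos'],s['force'],s['torque'],s['finger_gap'])
a=bot.grab_frame('scene')[:,:,::-1];b=bot.grab_frame('side')[:,:,::-1];w=bot.grab_frame('wrist')[:,:,::-1]
cv2.imwrite('pics/g1.png',np.hstack([cv2.resize(a[130:310,100:280],(400,400)),cv2.resize(b[90:270,300:480],(400,400))]))
cv2.imwrite('pics/g1w.png',w)
E
```

```text
5.2 [ 0.5407 -0.1512  0.1149] [-0.9405 -0.315  -1.2345] [-0.0163 -0.0155 -0.0296] 0.02365255449400386
```

View pics/g1.png

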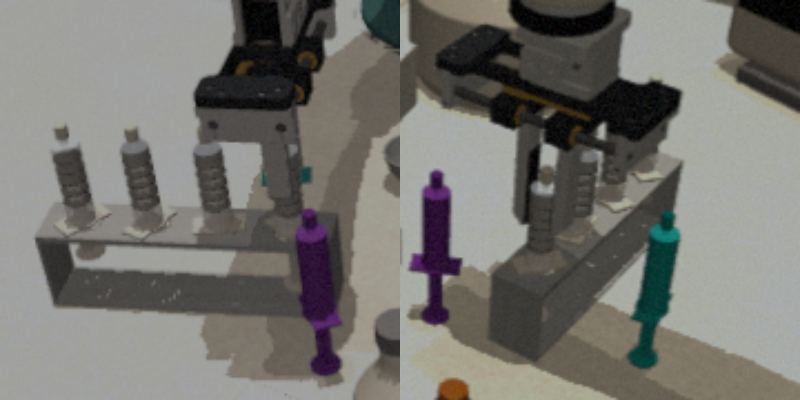

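View pics/g1w.png

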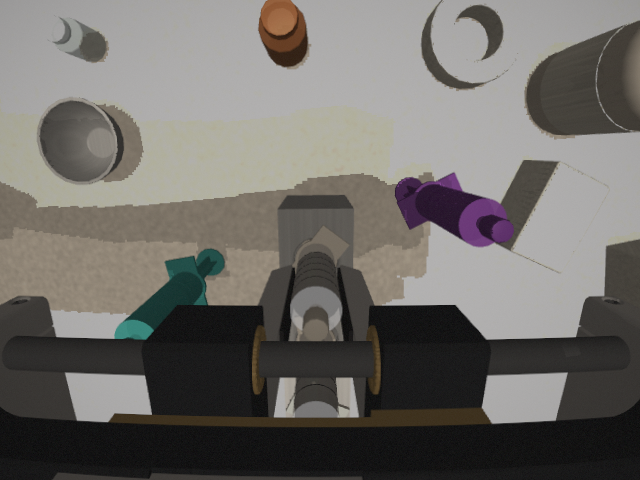

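>>> carry_out(
  deltas=[
    [0,-0.005,0,0,0,0,1],
    [0,-0.012,0,0,0,0,1],
    [0,-0.018,0,0,0,0,1],
    [0,-0.018,0,0,0,0,1],
    [0,-0.018,0,0,0,0,1],
    [0,-0.018,0,0,0,0,1],
    [0,-0.018,0,0,0,0,1],
    [0,-0.018,0,0,0,0,1],
    [0,-0.018,0,0,0,0,1],
    [0,-0.012,0,0,0,0,1],
  ],
)

```text
clock: 6.6
tcp_pos: [0.5409, -0.1512, 0.2712]
ee_rot: [[-0.09, 0.001, 0.996], [-0.996, -0.0, -0.09], [0.0, -1.0, 0.001]]
force: [0.2, -0.3, -0.5]
finger_gap: 0.0234
```

```bash
python3 - <<'E'
from h import *
np.set_printoptions(precision=4,suppress=True)
s=bot.get_state();print(s['clock'],s['tcp_pos'],s['force'],s['torque'],s['finger_gap'])
a=bot.grab_frame('scene')[:,:,::-1];b=bot.grab_frame('side')[:,:,::-1]
cv2.imwrite('pics/l1.png',np.hstack([cv2.resize(a[120:260,150:290],(400,400),interpolation=2),cv2.resize(b[70:210,290:430],(400,400),interpolation=2)]))
t=s['tcp_pos']
for n in('scene','side'):print(n,proj(n,t-[0,0,.098]),proj(n,t-[0,0,.04]),proj(n,t+[0,0,.057]))
E
```

```text
6.6 [ 0.5409 -0.1512  0.2712] [ 0.2295 -0.2541 -0.5184] [-0.0009 -0.0763 -0.0074] 0.02342429952849231
scene [225.0828 188.3424] [221.5427 159.0235] [215.2659 105.2239]
side [366.5488 164.1695] [369.1942 134.9353] [374.2271  79.4998]
```

View pics/l1.png

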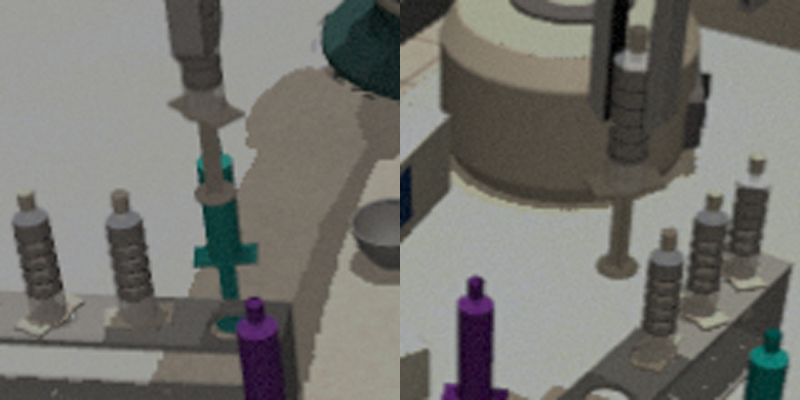

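>>> carry_out(
  deltas=[
    [-0.015,0,-0.001,0,0,0,1],
    [-0.03,0,-0.002,0,0,0,1],
    [-0.045,0,-0.003,0,0,0,1],
    [-0.05,0,-0.004,0,0,0,1],
    [-0.05,0,-0.004,0,0,0,1],
    [-0.05,0,-0.004,0,0,0,1],
    [-0.05,0,-0.004,0,0,0,1],
    [-0.045,0,-0.003,0,0,0,1],
    [-0.03,0,-0.002,0,0,0,1],
    [-0.01,0,-0.0007,0,0,0,1],
  ],
)

```text
clock: 7.95
tcp_pos: [0.5456, 0.2274, 0.2692]
ee_rot: [[-0.087, -0.001, 0.996], [-0.996, 0.0, -0.087], [-0.0, -1.0, -0.001]]
force: [-0.4, -0.5, -0.8]
finger_gap: 0.0234
```

>>> carry_out(
  deltas=[
    [0,0,0,0,0,0,1],
    [0,0.01,0,0,0,0,1],
    [0,0.01,0,0,0,0,1],
    [0,0.01,0,0,0,0,1],
    [0,0.006,0,0,0,0,1],
    [0,0,0,0,0,0,1],
    [0,0,0,0,0,0,1],
    [0,0,0,0,0,0,1],
    [0,0,0,0,0,0,1],
    [0,0,0,0,0,0,1],
  ],
)

```text
clock: 9.2
tcp_pos: [0.5468, 0.2248, 0.234]
ee_rot: [[-0.09, 0.0, 0.996], [-0.996, 0.0, -0.09], [-0.0, -1.0, 0.0]]
force: [-1.0, 0.3, -0.3]
finger_gap: 0.0235
```

```bash
cat > look.py <<'E'
from h import *
import sys
np.set_printoptions(precision=4,suppress=True)
s=bot.get_state();print(s['clock'],s['tcp_pos'],s['force'],s['torque'],s['finger_gap']);print(s['ee_rot'])
a=bot.grab_frame('scene')[:,:,::-1];b=bot.grab_frame('side')[:,:,::-1]
# scale 5, offsets scene (392,160) side (190,270), 80x120
cv2.imwrite(f'pics/{sys.argv[1]}.png',np.hstack([cv2.resize(a[150:270,395:475],None,fx=5,fy=5,interpolation=2),cv2.resize(b[270:390,195:275],None,fx=5,fy=5,interpolation=2)]))
t=s['tcp_pos']
for n,o in(('scene',(395,150)),('side',(195,270))):
  print(n,[((proj(n,t-[0,0,h])-o+.4)*5) for h in(.098,.040)],'mouth',(proj(n,(.547,.2248,.115))-o+.4)*5)
E
python3 look.py i1
```

```text
9.2 [0.5468 0.2248 0.234 ] [-0.9547  0.3059 -0.2893] [-0.0214 -0.0346  0.0319] 0.02348055165641319
[[-0.0899  0.      0.9959]
 [-0.9959  0.0001 -0.0899]
 [-0.0001 -1.      0.    ]]
scene [array([229.7705, 280.5597]), array([251.1653, 140.3662])] mouth [222.4412 329.2859]
side [array([183.8024, 243.867 ]), array([160.6263,  97.3185])] mouth [191.0166 292.8767]
```

View pics/i1.png

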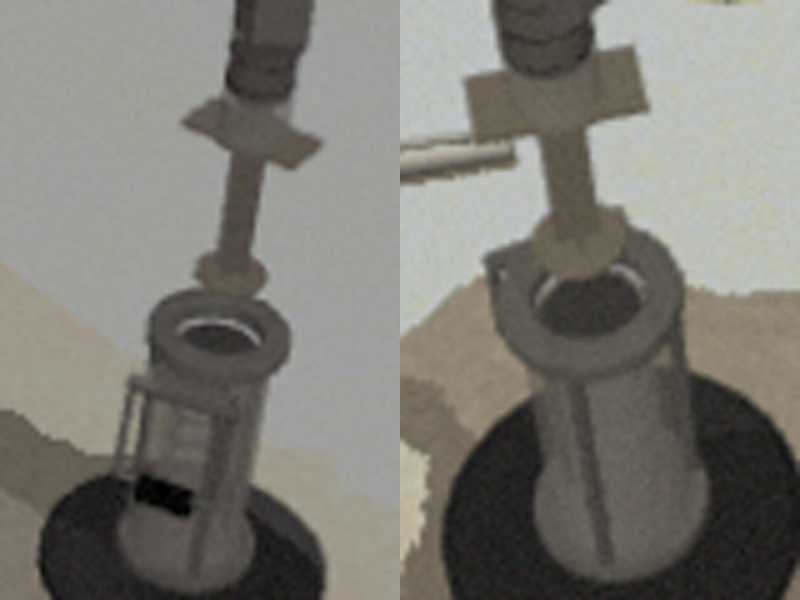

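The flange, plunger and foot hang about 20 mm over the mouth, and the foot is near (231,273) in the left crop and (180,245) in the right. I'll measure the foot against the collar more closely before inserting.

```bash
python3 - <<'E'
from h import *
a=bot.grab_frame('scene')[:,:,::-1].copy();b=bot.grab_frame('side')[:,:,::-1].copy()
cv2.imwrite('pics/sA.png',a);cv2.imwrite('pics/sB.png',b)
cv2.imwrite('pics/i2.png',np.hstack([cv2.resize(a[193:233,420:460],(400,400),interpolation=2),cv2.resize(b[308:348,210:250],(400,400),interpolation=2)]))
E
```

```text
(no output)
```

View pics/i2.png

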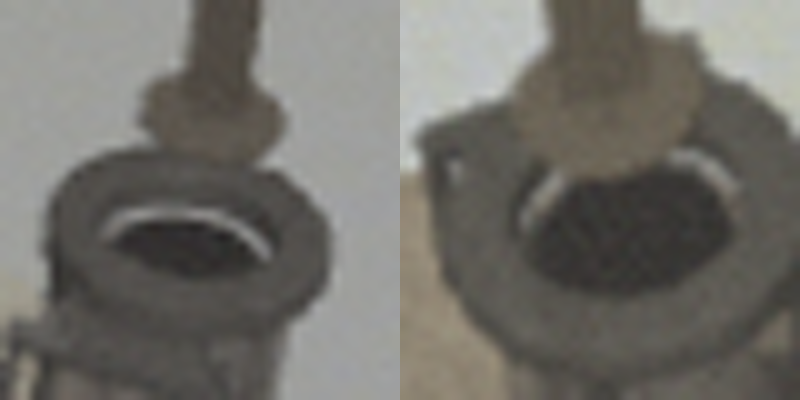

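```bash
python3 - <<'E'
from h import *
np.set_printoptions(precision=4,suppress=True)
A=lambda x,y:(420+x/10-.45,193+y/10-.45);B=lambda x,y:(210+(x-400)/10-.45,308+y/10-.45)
t=bot.get_state()['tcp_pos'];print('tcp',t)
for nm,p,q,z in(('plate',A(212,118),B(607,105),t[2]-.0965),('collar',A(190,228),B(628,222),.115)):
    print(nm,tri([ray('scene',p),ray('side',q)]),plane('scene',p,z),plane('side',q,z))
s=bot.get_state();im=bot.grab_frame('wrist')[:,:,::-1];cv2.imwrite('pics/i2w.png',im)
E
```

```text
tcp [0.5468 0.2248 0.234 ]
plate (array([0.5468, 0.2256, 0.1384]), [np.float64(0.0008818843273969735), np.float64(0.0008818843273970814)]) [0.5447 0.2253 0.1375] [0.5476 0.226  0.1375]
collar (array([0.5461, 0.2253, 0.1139]), [np.float64(0.0012926699534158144), np.float64(0.0012926699534157344)]) [0.5467 0.2239 0.115 ] [0.5458 0.2273 0.115 ]
```

View pics/i2w.png

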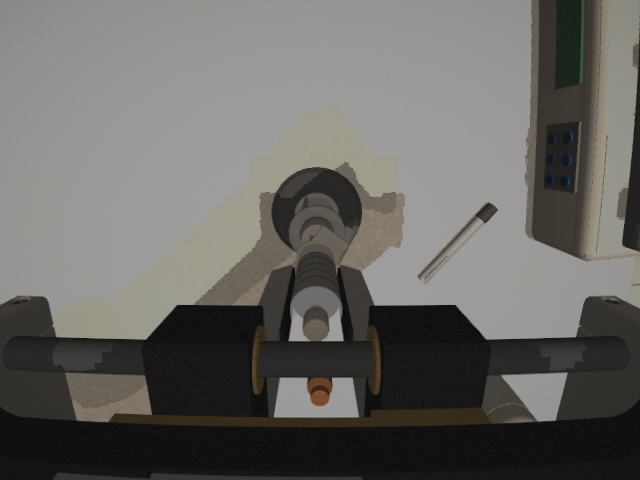

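>>> carry_out(
  deltas=[
    [0,0.005,0,0,0,0,1],
    [0,0.005,0,0,0,0,1],
    [0,0.004,0,0,0,0,1],
    [0,0.003,0,0,0,0,1],
    [0,0.002,0,0,0,0,1],
    [0,0.002,0,0,0,0,1],
    [0,0.002,0,0,0,0,1],
    [0,0.002,0,0,0,0,1],
    [0,0.002,0,0,0,0,1],
    [0,0,0,0,0,0,1],
  ],
)

```text
clock: 10.7
tcp_pos: [0.5468, 0.2247, 0.2068]
ee_rot: [[-0.09, -0.0, 0.996], [-0.996, 0.0, -0.09], [0.0, -1.0, -0.0]]
force: [-0.3, -0.3, -0.8]
finger_gap: 0.0235
```

```bash
python3 look.py i3
```

```text
10.7 [0.5468 0.2247 0.2068] [-0.2814 -0.3429 -0.7866] [-0.0423 -0.0778 -0.0334] 0.023493346577166403
[[-0.0899 -0.0003  0.996 ]
 [-0.996   0.     -0.0899]
 [ 0.     -1.     -0.0003]]
scene [array([219.9193, 343.0439]), array([240.8673, 207.3787])] mouth [222.4412 329.2859]
side [array([194.0965, 307.2837]), array([172.1739, 168.4063])] mouth [191.0166 292.8767]
```

View pics/i3.png

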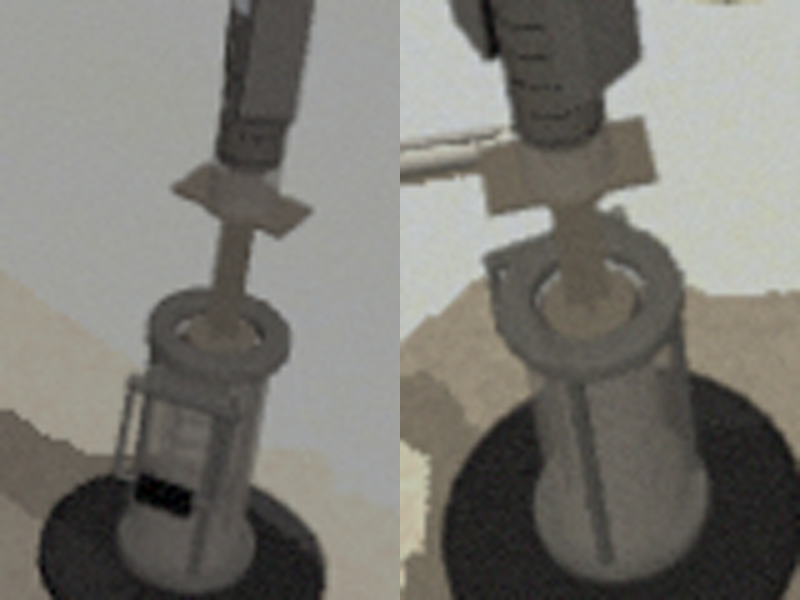

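The thumb plate is inside the mouth with clearance all round and no contact force. Now I'll press down gently.

>>> carry_out(
  deltas=[
    [0,0.002,0,0,0,0,1],
    [0,0.003,0,0,0,0,1],
    [0,0.003,0,0,0,0,1],
    [0,0.003,0,0,0,0,1],
    [0,0.003,0,0,0,0,1],
    [0,0.003,0,0,0,0,1],
    [0,0.003,0,0,0,0,1],
    [0,0.003,0,0,0,0,1],
    [0,0.003,0,0,0,0,1],
    [0,0,0,0,0,0,1],
  ],
)

```text
clock: 12.05
tcp_pos: [0.547, 0.2249, 0.1809]
ee_rot: [[-0.09, 0.0, 0.996], [-0.996, 0.0, -0.09], [-0.0, -1.0, 0.0]]
force: [-0.5, 0.2, 5.9]
finger_gap: 0.0237
```

```bash
python3 look.py i4
```

```text
12.05 [0.547  0.2249 0.1809] [-0.4532  0.2414  5.9196] [-0.0691  0.0538  0.006 ] 0.023709821126900007
[[-0.0899  0.0002  0.996 ]
 [-0.996   0.0002 -0.0899]
 [-0.0002 -1.      0.0002]]
scene [array([211.3262, 400.806 ]), array([231.8727, 269.2854])] mouth [222.4412 329.2859]
side [array([202.276 , 364.3665]), array([181.3876, 232.2039])] mouth [191.0166 292.8767]
```

View pics/i4.png

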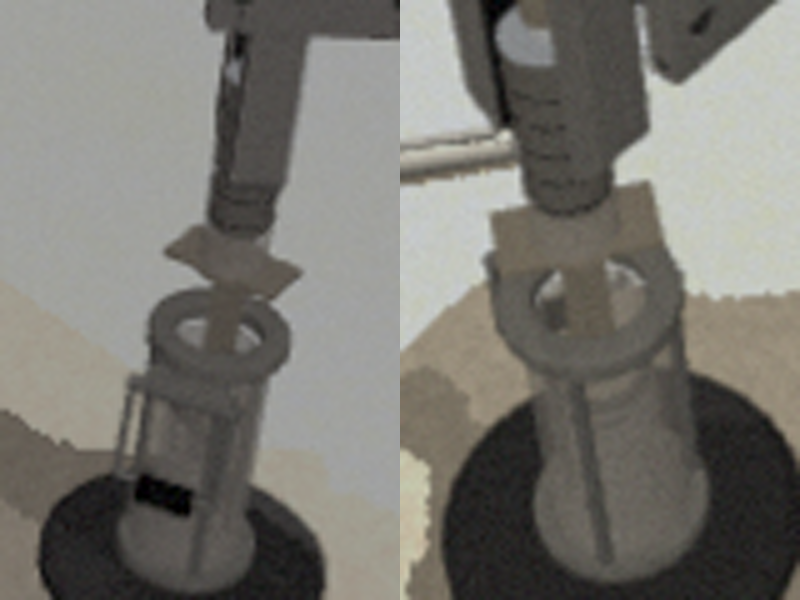

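>>> carry_out(
  deltas=[
    [0,0.002,0,0,0,0,1],
    [0,0.003,0,0,0,0,1],
    [0,0.003,0,0,0,0,1],
    [0,0.003,0,0,0,0,1],
    [0,0.003,0,0,0,0,1],
    [0,0.003,0,0,0,0,1],
    [0,0.002,0,0,0,0,1],
    [0,0.002,0,0,0,0,1],
    [0,0.001,0,0,0,0,1],
    [0,0,0,0,0,0,1],
  ],
)

```text
clock: 13.4
tcp_pos: [0.5471, 0.225, 0.1593]
ee_rot: [[-0.09, 0.001, 0.996], [-0.996, 0.0, -0.09], [-0.0, -1.0, 0.001]]
force: [-1.7, -0.9, 11.0]
finger_gap: 0.0236
```

```bash
python3 look.py i5
```

```text
13.4 [0.5471 0.225  0.1593] [-1.6779 -0.9296 11.0291] [-0.2407  0.4089  0.0268] 0.023565267163413502
[[-0.0899  0.0006  0.996 ]
 [-0.996   0.0003 -0.0899]
 [-0.0003 -1.      0.0006]]
scene [array([204.2378, 447.6647]), array([224.4443, 319.5161])] mouth [222.4412 329.2859]
side [array([208.9891, 410.1555]), array([188.9167, 283.2367])] mouth [191.0166 292.8767]
```

View pics/i5.png

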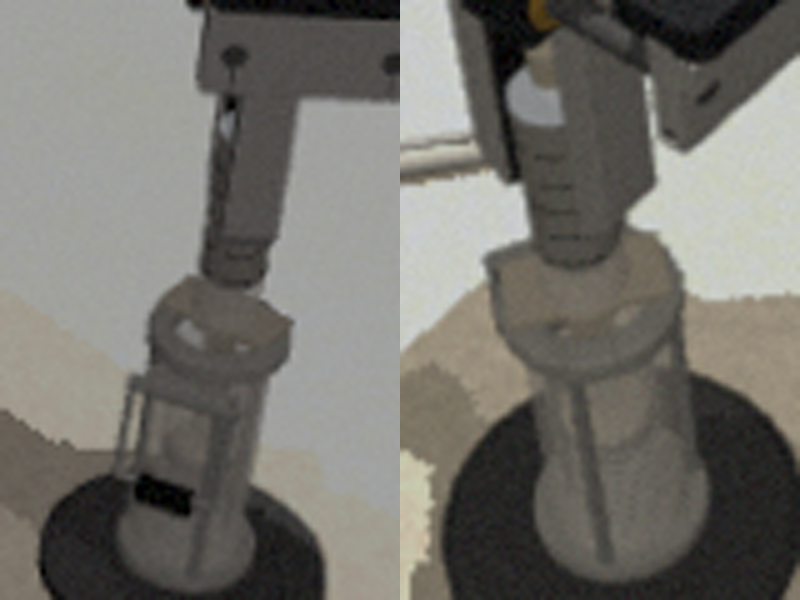

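>>> carry_out(
  deltas=[
    [0,0.0008,0,0,0,0,1],
    [0,0.0008,0,0,0,0,1],
    [0,0.0008,0,0,0,0,1],
    [0,0.0005,0,0,0,0,1],
    [0,0.0003,0,0,0,0,1],
    [0,0.0003,0,0,0,0,1],
    [0,0,0,0,0,0,1],
    [0,0,0,0,0,0,1],
    [0,0,0,0,0,0,1],
    [0,0,0,0,0,0,1],
  ],
)

```text
clock: 14.75
tcp_pos: [0.5471, 0.225, 0.156]
ee_rot: [[-0.09, 0.001, 0.996], [-0.996, 0.0, -0.09], [-0.0, -1.0, 0.001]]
force: [-1.3, -1.4, 11.6]
finger_gap: 0.0234
```

>>> carry_out(
  deltas=[
    [0,0.0003,0,0,0,0,1],
    [0,0,0,0,0,0,1],
    [0,0.0003,0,0,0,0,1],
    [0,0,0,0,0,0,1],
    [0,0,0,0,0,0,1],
    [0,0,0,0,0,0,1],
    [0,0,0,0,0,0,1],
    [0,0,0,0,0,0,1],
    [0,0,0,0,0,0,1],
    [0,0,0,0,0,0,1],
  ],
)

```text
clock: 16.0
tcp_pos: [0.5471, 0.225, 0.1553]
ee_rot: [[-0.09, 0.001, 0.996], [-0.996, 0.0, -0.09], [-0.0, -1.0, 0.001]]
force: [-1.4, -1.1, 11.6]
finger_gap: 0.0235
```

```bash
python3 look.py i6
```

```text
16.0 [0.5471 0.225  0.1553] [-1.354  -1.0787 11.5621] [-0.1992  0.379   0.0045] 0.023463081966880982
[[-0.0899  0.0008  0.996 ]
 [-0.996   0.0003 -0.0899]
 [-0.0004 -1.      0.0007]]
scene [array([202.9216, 456.2527]), array([223.0655, 328.7145])] mouth [222.4412 329.2859]
side [array([210.1157, 418.3059]), array([190.1846, 292.3192])] mouth [191.0166 292.8767]
```

View pics/i6.png

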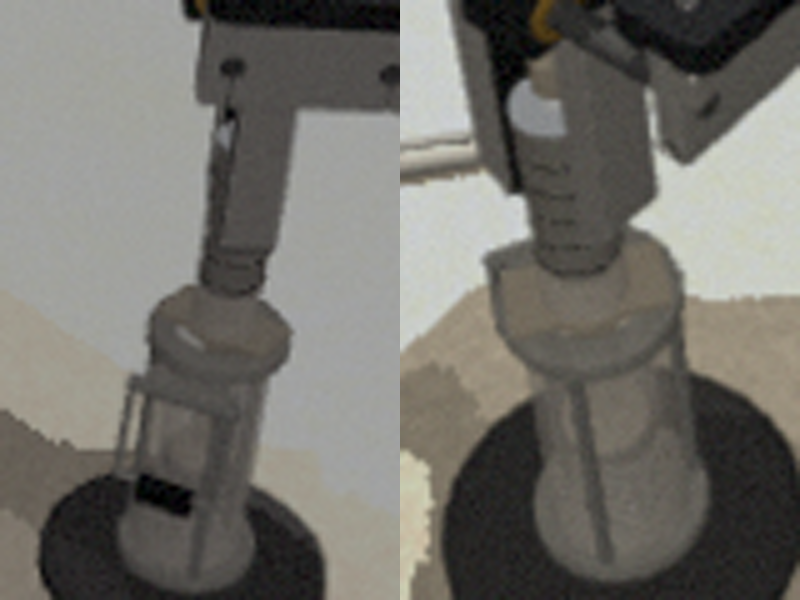

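>>> carry_out(
  deltas=[
    [0,0.0003,0,0,0,0,1],
    [0,0,0,0,0,0,1],
    [0,0,0,0,0,0,1],
    [0,0.0003,0,0,0,0,1],
    [0,0,0,0,0,0,1],
    [0,0,0,0,0,0,1],
    [0,0,0,0,0,0,1],
    [0,0,0,0,0,0,1],
    [0,0,0,0,0,0,1],
    [0,0,0,0,0,0,1],
  ],
)

```text
clock: 17.35
tcp_pos: [0.5472, 0.225, 0.1548]
ee_rot: [[-0.09, 0.001, 0.996], [-0.996, 0.0, -0.09], [-0.0, -1.0, 0.001]]
force: [-1.9, -2.1, 13.5]
finger_gap: 0.0237
```

>>> carry_out(
  deltas=[
    [0,0.0003,0,0,0,0,1],
    [0,0,0,0,0,0,1],
    [0,0,0,0,0,0,1],
    [0,0.0002,0,0,0,0,1],
    [0,0,0,0,0,0,1],
    [0,0,0,0,0,0,1],
    [0,0,0,0,0,0,1],
    [0,0,0,0,0,0,1],
    [0,0,0,0,0,0,1],
    [0,0,0,0,0,0,1],
  ],
)

```text
clock: 18.6
tcp_pos: [0.5472, 0.225, 0.1548]
ee_rot: [[-0.09, 0.001, 0.996], [-0.996, 0.0, -0.09], [-0.0, -1.0, 0.001]]
force: [-3.4, -3.2, 19.3]
finger_gap: 0.0236
```

>>> carry_out(
  deltas=[
    [0,0.0002,0,0,0,0,1],
    [0,0,0,0,0,0,1],
    [0,0,0,0,0,0,1],
    [0,0,0,0,0,0,1],
    [0,0,0,0,0,0,1],
    [0,0,0,0,0,0,1],
    [0,0,0,0,0,0,1],
    [0,0,0,0,0,0,1],
    [0,0,0,0,0,0,1],
    [0,0,0,0,0,0,1],
  ],
)

```text
clock: 19.85
tcp_pos: [0.5472, 0.225, 0.1547]
ee_rot: [[-0.09, 0.001, 0.996], [-0.996, 0.0, -0.09], [-0.0, -1.0, 0.001]]
force: [-4.9, -3.4, 22.0]
finger_gap: 0.0233
```

```bash
python3 look.py i7; python3 - <<'E'
from h import *
a=bot.grab_frame('scene')[:,:,::-1];b=bot.grab_frame('side')[:,:,::-1]
cv2.imwrite('pics/f2.png',np.hstack([cv2.resize(a[180:240,405:465],(400,400),interpolation=2),cv2.resize(b[300:360,205:265],(400,400),interpolation=2)]))
cv2.imwrite('pics/f3.png',np.hstack([a,b])[:, ::2][::2])
print(bot.get_state()['force'],bot.get_state()['tcp_pos'])
E
```

```text
19.85 [0.5472 0.225  0.1547] [-4.9413 -3.3981 21.9762] [-0.7962  1.387  -0.0003] 0.02333388016408378
[[-0.0899  0.0012  0.9959]
 [-0.9959  0.0001 -0.0899]
 [-0.0002 -1.      0.0012]]
scene [array([202.7833, 457.6137]), array([222.9206, 330.1662])] mouth [222.4412 329.2859]
side [array([210.1473, 419.5152]), array([190.2299, 293.6686])] mouth [191.0166 292.8767]
[-5.00722469 -3.94204386 22.30387199] [0.54718258 0.22502534 0.15476468]
```

View pics/f2.png

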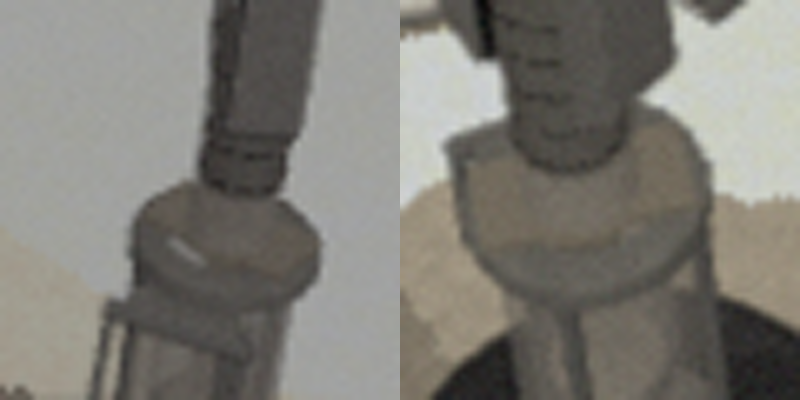

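View pics/f3.png

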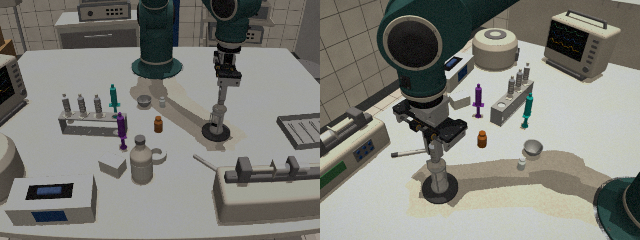

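The flange lies flat on the collar in both views. The hand has stopped descending (z = 0.1547, where I expected 0.155) and the push has risen from about 12 N to 22 N. The other syringes and the bystanders look undisturbed, so I'm handing in while holding.

```bash
python3 -c "
from cell import bot
print(bot.sign_off()); s=bot.get_state(); print(s['clock'],s['tcp_pos'],s['force'],s['finger_gap'])"
```

```text
the job is handed in; nothing more can be done
None
the job is handed in; nothing more can be done
```

The full syringe is loaded in the infuser, and the arm is still holding it pressed home so you can swing the clip over. It was the one at the +y end of the rack. I gripped it by the barrel, lifted it straight out, set its plunger end in the mouth and pressed it down in small steps. I handed in at about 20 s.

**Seating:** the flange lies flat on the collar in both camera views. Descent stopped at TCP z = 0.1547 m, where I expected 0.155. The push rose from about 12 N on the spring alone to about 22 N, so roughly 9 N rests on the collar.

**Grip:** the fingers stayed 23.3 to 23.7 mm apart and the syringe did not visibly slip. Midway down, the force read about 1 to 2 N below the spring value, but it matched again nearer the bottom.

**Side force:** a sideways force of about 6 N built up over the last half millimetre. It may be the flange seating or the plunger touching the bore; I left it.

**Other items:** the other three syringes and the rest of the table looked undisturbed by eye in the last pictures. I did not measure their positions again.

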